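# Bleed the bench air receiver

### The arm

A 6-joint arm with a two-finger parallel gripper is mounted at the origin on a cart in front of the work surface, level with it; the furniture and walls round the work are solid. World frame = base frame: x ahead of the robot, y to its left, z up, the work surface at z = 0. Lengths are in m, angles in rad, forces in N, time in s.
With the tool pointing down it reaches from about 0.225 to 0.875 m from the base axis. Payload 3.4 kg.
Tool frame: the origin (TCP) lies at the very end of the fingers, on their centre line; the grasp point (between the pads) lies 19 mm behind it (arm.pinch_z is the distance from the TCP to the grasp point, in m); z points along the fingers, y is the line along which they close (so a half turn about z gives the same grasp; the last joint's range is limited). The gripper opens to 85 mm and grips with 20 to 120 N. Pads are 22 mm wide; open, the fingers measure 114 mm over their backs; the gripper's body (76 mm by 85 mm) begins 54 mm behind the grasp point. The pads swing forward as they close: fully open they stand 13 mm farther back than shut.
Start: joints at [1.104, 0.276, 1.505, -0, 1.361, -0.121], TCP at [0.195, 0.541, 0.231] pointing down, gripper open.
Joint ranges: [-2.89, 2.89], [-0.75, 2.08], [0.22, 2.7], [-1.18, 4.32], [0.11, 2.71], [-2.7, 2.7]. Speed limits (rad/s): [2.57, 2.57, 3.14, 3.14, 3.14, 3.14].

### API

Orientations are given as a unit quaternion [x, y, z, w].
In Python, from workcell import arm gives the robot as it stands.
- The arm moves only by the tool arm_command, never from a script. Its argument "rows" is a list of rows, each a list of 7 numbers: the shift along the tool's x, y, z in mm, then the turn, a rotation vector about the tool's x, y, z in units of 5 degrees (1.0 is 5 degrees), then the finger opening in mm, from 0 to 85.4. In form: [[tx, ty, tz, wx, wy, wz, grip], ...]. A call has exactly 10 rows; each row shifts and turns the commanded pose from where the row before left it, along the tool's axes as they then stand; what a row does not reach is not made up. A row lasts 1/12 s, in which the tool goes at most 41.7 mm and 7.16 degrees, less where a joint would pass 70% of its speed; a pose out of reach is approached as far as the arm can. A call is refused whole if a number of a shift passes 41.7 or a number of a turn 1, either way. A call with a gripper value outside its range is refused whole. The fingers move at their own pace and stop on an object; "newtons" is the grip in N (left out, the last holds). Time passes only in rows, so rows that do not move let the fingers close, or fill a call up. It gives the time, the measured TCP pose, the force, the opening and the grip force at its end, in the units of the state.
- arm.sense(): the state, without advancing time (a new reading comes with each control period).
- arm.camera(name): name is "scene" or "side" or "wrist"; returns (picture, depth): 384x512x3 uint8, red, green, blue; 384x512 float32, m along the optical axis (not along the pixel's ray), 0 where there is no reading.
- arm.camera_info(name): a dict with "camera_matrix" (3x3 intrinsics, pixels), "xyz" and "orientation" of the camera in the world. Camera axes: x right, y up, looking along -z (the intrinsics and any distortion apply to the point x, -y, -z); pixel columns grow to the right and rows downward; lengths in m; the calibration is good to about 2 mm. The wrist camera is an equidistant fisheye: a pixel r from the principal point sees the ray r / f radians off the axis. A picture is of the moment at which its call begins: read the wrist's pose just before it. camera_info takes no time and is no camera call; for the wrist camera it gives the pose at the moment of the call.
- arm.finish_job(): hands the job in; it is judged then, once.
The state is a dict: "clock": time; "joints": joint angles; "joint_velocities": joint speeds; "effort": joint torques, N m; "tcp_pos": TCP position; "ee_rot": TCP orientation; "ft_force": force on the tool from outside, world axes, zero at the start; "wrist_torque": the same for the moment, N m; "grip_width": opening from 0.0 (shut) to 1.0 (fully open); "grasp_force": force on a finger pad.
Only numpy, scipy, OpenCV 4.12 (cv2) and the standard library are available. Lean on these libraries where they do the work, as an engineer would, in place of code of your own. Each camera call takes 0.05 s, during which the arm holds its last target. There are 200 camera calls.

### The job

Bleed the small air receiver on the bench before it goes for service: unscrew the knurled lock nut of the bleed valve on its top (anticlockwise seen from above) about a full turn, up to its stop, then push the freed valve pin in with the fingertips and hold it in until the gauge has fallen to zero. The pin is slender: feel for its end and push gently, no harder than a stiff bell push. Then let go, leaving the nut backed off and the small things round the receiver where they lie.

Things in the scene. Friction and masses are not known exactly. Their poses are not given: they have to be found in the camera images.
- receiver: Air receiver, fixed to the bench: lying light-metal tank, 84 mm diameter, 230 mm long, in two saddles on a dark plate 110 x 190 mm. Origin on the bench under the plate's middle; x across the tank (away from the robot at yaw 0), y along it, z up. Axis at z = 62 mm, crown at 104 mm. Bleed valve on the crown at y = -50 mm, gauge at y = +58 mm; a brass nipple reaches to y = -148 mm.
- gauge: Round pressure gauge, 54 mm diameter, 26 mm deep, on the receiver's crown; face tipped up towards the robot, top about 170 mm above the bench. Origin at the middle of the case's back, z out of the dial.
- valve_hex (a point): Point on the upright axis of the bleed valve, at the top face of its brass hexagon (20 mm wide), 120 mm above the bench. Above it a brass neck, 10 mm diameter, 6 mm tall, and on this the knurled steel lock nut, 14 mm diameter, 9 mm tall (from +6 to +15 mm when screwed down).
- nut_seat (a point): Point on the same axis, 6 mm higher: top of the brass neck, on which the nut sits. The steel valve pin comes up through the nut; its flat round end, 5.6 mm across, stands 17 to 22 mm above this point: it differs from valve to valve and is not measured. The pin starts to move in at 3 N, takes about 10 N at its inner stop 3.5 mm in, and springs out when let go. More than 18 N bends it.
- lock_nut (a joint): Turn of the lock nut, rad: 0 = screwed down, growing anticlockwise seen from above; stop at 6.28; starts at 0 to 0.5. It climbs 4 mm along the pin per turn and stays on it; turns stiffly (0.07 N m), stays where left. The pin can be pushed in only as far as the nut has climbed. Held at one height while turned, the nut drives the pin in instead of climbing, so rise with it.
- gauge_needle (a joint): Gauge needle, rad: 0 = zero pressure (lower left of the dial), growing clockwise seen from the front, full scale 4.71; starts at about 2.2 to 3.7. It falls only while the pin is pushed in: with the pin 2.7 to 3.5 mm in it reaches zero in about 1.5 to 4 s and stays there; with less it stops short.
- dust_cap: Black plastic dust cap of the valve, 20 mm diameter, 30 mm tall, standing on the bench behind the tank. Origin under its middle. Leave alone.
- wrench_13: Small steel spanner, 28 x 187 x 6 mm, lying in front of the tank. Origin under its middle. Leave alone.
- fitting: Brass pipe fitting, 32 mm diameter, 45 mm tall, standing in front of the tank's -y end. Origin under its middle. Leave alone.
- nut_2: Dark steel hexagon nut, 28 mm, 11 mm tall, lying behind the tank. Origin under its middle. Leave alone.

How it is judged:
On the way, in this order (a step that is already met when the one before it is completed fails the run):
1. the lock nut is backed off nearly a full turn (more than 5.3 rad) (value of joint lock_nut above 5.3 rad), for 0.2 s.
2. the fingers hold the pin pushed in and the gauge has come down to zero (below 0.2 rad) (value of joint gauge_needle below 0.2 rad and contact force between the fingers and bleed_pin_c0 above 1 N), for 0.2 s.
At the end, for the whole second after the job is handed in: The gauge needle stands at zero (below 0.2 rad) and the lock nut is still backed off (more than 5.3 rad, of a full turn) (value of joint gauge_needle below 0.2 rad and value of joint lock_nut above 5.3 rad); the robot touches nothing.
It fails at once if the fingers load the valve pin with more than 18 N (contact force between the fingers and bleed_pin_c0 above 18 N).
It fails at once if the dust cap, spanner, brass fitting or hexagon nut is shifted by more than 30 mm (distance of any of dust_cap, wrench_13, fitting, nut_2 from where it was at the start of the episode above 0.03 m).
It also fails if it takes over 61 s, if anything falls off the work surface, if the arm or the gripper's body presses on something with over 40 N, if the wrist force passes 120 N, or if a joint passes its speed limit or range.

## Working session

There is one attempt and no reset: what is moved stays moved. The work goes in short steps, Python scripts to look and compute and a tool call to move; the robot and the scene stay as the last step left them, time stands still between calls to the robot, and variables do not carry over. Pictures are saved under pics/ and viewed, at most 10 in all, crops included, and the job is handed in when it is done.

Besides the shell and the picture viewer there is one more tool, called after "Request:" as a command line: name --pt "numbers of a row" for each row, then --argument value for the rest. arm_command: Moves the arm, as the interface text tells. Its arguments: {"type":"object","properties":{"rows":{"type":"array","items":{"type":"array","items":{"type":"number"}}},"newtons":{"type":"number"}},"required":["rows"]}

```bash
ls; mkdir -p pics; cat > h.py <<'E'
import numpy as np, cv2
from scipy.spatial.transform import Rotation as R
from workcell import arm
def cast(info,u,v,fish=False):
    K=np.array(info["camera_matrix"]);x=(u-K[0,2])/K[0,0];y=(v-K[1,2])/K[1,1]
    if fish:
        r=np.hypot(x,y);d=np.array([x/r*np.sin(r),-y/r*np.sin(r),-np.cos(r)]) if r>0 else np.array([0,0,-1.])
    else: d=np.array([x,-y,-1.])
    return np.array(info["xyz"]),R.from_quat(info["orientation"]).apply(d)
def onz(info,u,v,z,fish=False):
    o,d=cast(info,u,v,fish);return o+d*(z-o[2])/d[2]
def tri(a,b):
    (o1,d1),(o2,d2)=a,b
    d1=d1/np.linalg.norm(d1);d2=d2/np.linalg.norm(d2)
    t=np.linalg.lstsq(np.c_[d1,-d2],o2-o1,rcond=None)[0]
    p,q=o1+t[0]*d1,o2+t[1]*d2
    return (p+q)/2,np.linalg.norm(p-q)
def dpt(info,u,v,z):
    o,d=cast(info,u,v);return o+d*z
E
python3 - <<'E'
from h import *
ims=[]
for n in ["scene","side","wrist"]:
    i=arm.camera_info(n);p,d=arm.camera(n);np.savez(f"pics/{n}0.npz",p=p,d=d)
    print(n,np.round(i["camera_matrix"],1).tolist(),np.round(i["xyz"],4),np.round(i["orientation"],4),[k for k in i])
    cv2.imwrite(f"pics/{n}0.png",cv2.cvtColor(p,cv2.COLOR_RGB2BGR))
    ims.append(cv2.cvtColor(p,cv2.COLOR_RGB2BGR))
ims.append(np.zeros_like(ims[0]))
cv2.imwrite("pics/all0.png",cv2.resize(np.vstack([np.hstack(ims[:2]),np.hstack(ims[2:])]),(800,600),interpolation=cv2.INTER_AREA))
print(arm.sense(), arm.pinch_z)
E
```

```text
pics
scene [[372.0, 0.0, 249.4], [0.0, 372.0, 191.9], [0.0, 0.0, 1.0]] [-0.0882  0.4328  0.525 ] [-0.2441  0.4387  0.7461 -0.4373] ['camera_matrix', 'xyz', 'orientation']
side [[472.9, 0.0, 251.0], [0.0, 472.9, 192.3], [0.0, 0.0, 1.0]] [ 0.3093 -0.6471  0.6523] [ 0.4419 -0.0753 -0.1566  0.8801] ['camera_matrix', 'xyz', 'orientation']
wrist [[297.3, 0.0, 256.6], [0.0, 297.3, 192.4], [0.0, 0.0, 1.0]] [0.1316 0.5633 0.3735] [-0.1096 -0.0766  0.5698  0.8108] ['camera_matrix', 'xyz', 'orientation']
{'clock': 0.15, 'joints': array([ 1.10398752e+00,  2.76450634e-01,  1.50585358e+00,  4.39087243e-06,
        1.36067937e+00, -1.20996459e-01]), 'joint_velocities': array([ 0.00071272, -0.00141878, -0.00445616,  0.00028231, -0.00054382,
       -0.00086574]), 'effort': array([ 2.80794438e-05, -4.17144406e+01, -2.46032667e+01, -3.17167942e-04,
        7.68775848e-03,  3.87008834e-05]), 'tcp_pos': array([0.19472638, 0.54060664, 0.23063341]), 'ee_rot': array([ 1.72046324e-01,  9.85088615e-01, -6.65020906e-04, -2.03523511e-04]), 'ft_force': array([-0.89576749,  0.52845143,  0.10189085]), 'wrist_torque': array([ 0.05181269,  0.04794341, -0.01647156]), 'grasp_force': 0.0, 'grip_width': 0.9972209423029618} 0.0187
```

View pics/all0.png

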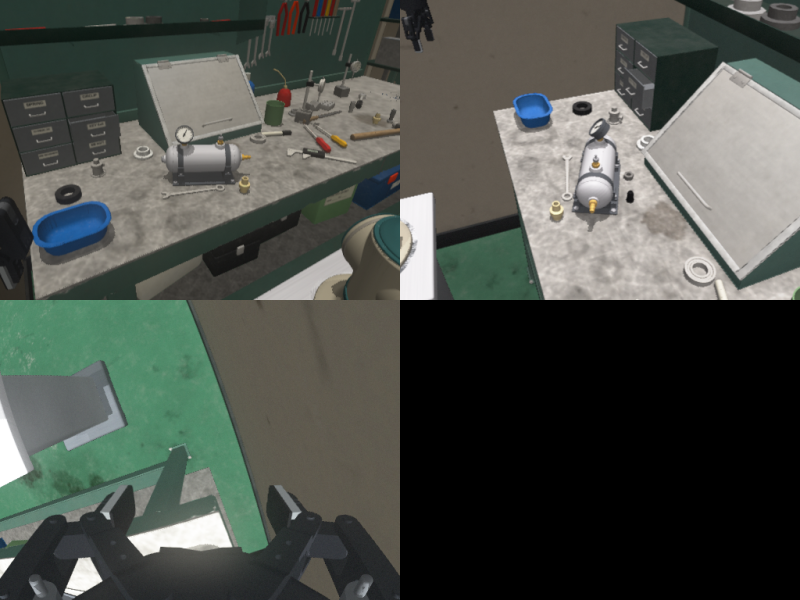

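The composite (scale 0.78) shows the receiver. The valve is near scene pixel (283,186) and side pixel (251,203). Next I enlarge both.

```bash
python3 - <<'E'
import cv2,numpy as np
a=cv2.imread("pics/scene0.png")[150:250,190:330];b=cv2.imread("pics/side0.png")[140:280,195:315]
a=cv2.resize(a,None,fx=3,fy=3,interpolation=cv2.INTER_CUBIC);b=cv2.resize(b,None,fx=3,fy=3,interpolation=cv2.INTER_CUBIC)
c=np.zeros((420,790,3),np.uint8);c[:300,:420]=a;c[:420,430:790]=b
cv2.imwrite("pics/crop1.png",c)
E
```

```text
(no output)
```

View pics/crop1.png

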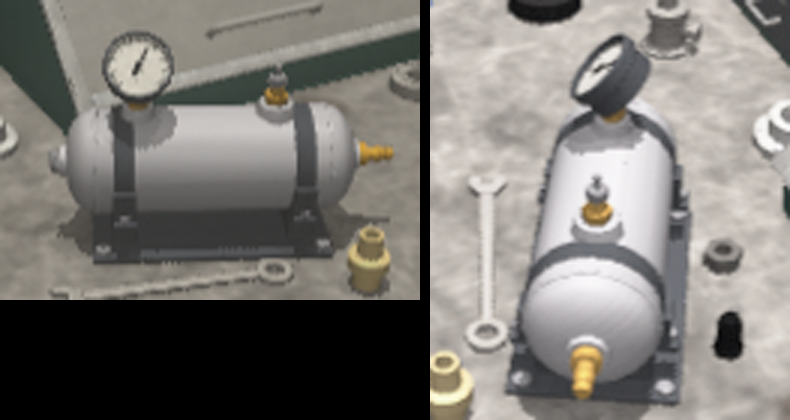

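The crop shows the nut at scene (282.7,175.5) and side (250.7,205), with the brass hexagon below it. The gauge, nipple, fitting and spanner are also visible. Next I triangulate them.

```bash
python3 - <<'E'
from h import *
s=arm.camera_info("scene");d=arm.camera_info("side")
S=lambda x,y:(190+x/3,150+y/3); D=lambda x,y:(195+(x-430)/3,140+y/3)
P={}
for n,a,b in [("pin top",(278,67),(597,179)),("nut",(278,76),(597,194)),("hex",(277,97),(597,212)),("nipple tip",(391,153),(584,392)),("gaugedial",(139,66),(602,70)),("fitting top",(371,232),(446,358))]:
    p,e=tri(cast(s,*S(*a)),cast(d,*D(*b)));P[n]=p;print(n,np.round(p,4),"gap",round(e,4))
z=np.load("pics/scene0.npz")["d"];z2=np.load("pics/side0.npz")["d"]
u,v=S(278,97);print("depth hex",dpt(s,u,v,z[int(v),int(u)]))
u,v=D(597,212);print(dpt(d,u,v,z2[int(v),int(u)]))
for b in [(723,252),(728,350),(485,185),(487,333)]: print("bench",np.round(onz(d,*D(*b),0.005),3))
a=P["hex"]-P["nipple tip"];print("yaw deg of +y axis",np.degrees(np.arctan2(a[1],a[0])), np.hypot(*a[:2]))
print(R.from_quat(arm.sense()["ee_rot"]).as_matrix())
i=arm.camera_info("wrist");t=arm.sense();Rt=R.from_quat(t["ee_rot"])
print("cam in tool",Rt.inv().apply(i["xyz"]-t["tcp_pos"]),(Rt.inv()*R.from_quat(i["orientation"])).as_matrix())
E
```

```text
pin top [ 0.5334 -0.0219  0.1408] gap 0.001
nut [ 0.5334 -0.0233  0.1318] gap 0.0032
hex [ 0.5329 -0.0221  0.1154] gap 0.0001
nipple tip [ 0.4925 -0.11    0.0613] gap 0.0007
gaugedial [0.5731 0.0778 0.1473] gap 0.0009
fitting top [ 0.4288 -0.0409  0.046 ] gap 0.0008
depth hex [ 0.52599382 -0.01804423  0.11966923]
[ 0.53128352 -0.02664745  0.11940146]
bench [0.646 0.034 0.005]
bench [ 0.61  -0.056  0.005]
bench [0.512 0.166 0.005]
bench [0.468 0.013 0.005]
yaw deg of +y axis 65.32303413990223 0.09670396518726666
[[-9.40800042e-01  3.38961480e-01 -6.29806192e-04]
 [ 3.38962021e-01  9.40799240e-01 -1.24017810e-03]
 [ 1.72148582e-04 -1.38023999e-03 -9.99999033e-01]]
cam in tool [ 0.06716032 -0.00017899 -0.1429209 ] [[ 1.62734143e-04  9.64183033e-01  2.65237729e-01]
 [ 9.99999493e-01  1.06774164e-04 -1.00168215e-03]
 [-9.94125468e-04  2.65237757e-01 -9.64182526e-01]]
```

Request:
arm_command --pt "-31.8 -25.9 0 0 0 0 30" --pt "-31.8 -25.9 0 0 0 0 30" --pt "-31.8 -25.9 0 0 0 0 30" --pt "-31.8 -25.9 0 0 0 0 30" --pt "-31.8 -25.9 0 0 0 0 30" --pt "-31.8 -25.9 0 0 0 0 30" --pt "-31.8 -25.9 0 0 0 0 30" --pt "-31.8 -25.9 0 0 0 0 30" --pt "-31.8 -25.9 0 0 0 0 30" --pt "-31.8 -25.9 0 0 0 0 30" --newtons 40

```text
clock: 0.98
tcp_pos: [0.4067, 0.1877, 0.2313]
ee_rot: [0.172, 0.985, 0.0, 0.0]
ft_force: [1.0, 0.2, -1.5]
grip_width: 0.354
grasp_force: 0.0
```

Request:
arm_command --pt "-31.8 -25.9 0 0 0 0 30" --pt "-31.8 -25.9 0 0 0 0 30" --pt "-31.8 -25.9 0 0 0 0 30" --pt "-31.8 -25.9 0 0 0 0 30" --pt "-31.8 -25.9 0 0 0 0 30" --pt "-31.8 -25.9 0 0 0 0 30" --pt "0 0 0 0 0 0 30" --pt "0 0 0 0 0 0 30" --pt "0 0 0 0 0 0 30" --pt "0 0 0 0 0 0 30"

```text
clock: 1.82
tcp_pos: [0.5322, -0.0203, 0.2311]
ee_rot: [0.172, 0.985, 0.0, -0.001]
ft_force: [-0.1, 0.4, 0.2]
grip_width: 0.348
grasp_force: 0.0
```

```bash
cat >> h.py <<'E'
def wsnap(k):
    t=arm.sense();i=arm.camera_info("wrist");p,d=arm.camera("wrist")
    p=cv2.cvtColor(p,cv2.COLOR_RGB2BGR);cv2.imwrite(f"pics/w{k}.png",p)
    import pickle;pickle.dump((t,i,p,d),open(f"pics/w{k}.pkl","wb"))
    return t,i,p,d
def proj(i,P):
    K=np.array(i["camera_matrix"]);c=R.from_quat(i["orientation"]).inv().apply(np.array(P)-i["xyz"]);c=c*[1,-1,-1]
    r=np.hypot(c[0],c[1]);th=np.arctan2(r,c[2]);return K[0,0]*th*c[0]/r+K[0,2],K[1,1]*th*c[1]/r+K[1,2]
E
python3 - <<'E'
from h import *
t,i,p,d=wsnap(1)
print(t["tcp_pos"],t["joints"],t["grip_width"],proj(i,[.533,-.022,.145]),proj(i,[.533,-.022,.12]))
E
```

```text
[ 0.53223473 -0.02025341  0.23108738] [-1.69125130e-01  2.12800690e-01  1.59279061e+00  6.24147622e-04
  1.33719665e+00 -1.39522804e+00] 0.34766416645564374 (np.float64(254.82237639366687), np.float64(199.13364451557436)) (np.float64(254.9485907985885), np.float64(191.06312272292703))
```

View pics/w1.png

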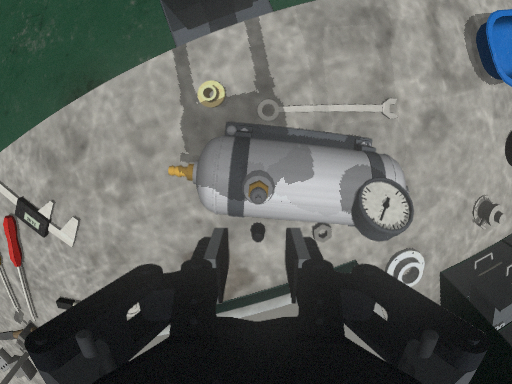

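The wrist view shows the valve at about (259,193), close to the predicted (255,199). I now wind the wrist clockwise and take a second view from the other side.

Request:
arm_command --pt "0 0 0 0 0 1 30" --pt "0 0 0 0 0 1 30" --pt "0 0 0 0 0 1 30" --pt "0 0 0 0 0 1 30" --pt "0 0 0 0 0 1 30" --pt "0 0 0 0 0 1 30" --pt "0 0 0 0 0 1 30" --pt "0 0 0 0 0 1 30" --pt "0 0 0 0 0 1 30" --pt "0 0 0 0 0 1 30"

```text
clock: 2.7
tcp_pos: [0.5324, -0.0198, 0.2316]
ee_rot: [0.573, 0.82, 0.0, 0.0]
ft_force: [-0.3, 0.5, -0.1]
grip_width: 0.346
grasp_force: 0.0
```

Request:
arm_command --pt "0 0 0 0 0 1 30" --pt "0 0 0 0 0 1 30" --pt "0 0 0 0 0 1 30" --pt "0 0 0 0 0 1 30" --pt "0 0 0 0 0 1 30" --pt "0 0 0 0 0 1 30" --pt "0 0 0 0 0 1 30" --pt "0 0 0 0 0 1 30" --pt "0 0 0 0 0 1 30" --pt "0 0 0 0 0 1 30"

```text
clock: 3.53
tcp_pos: [0.5325, -0.0198, 0.2316]
ee_rot: [0.866, 0.501, 0.0, -0.0]
ft_force: [-0.3, -1.2, 0.3]
grip_width: 0.355
grasp_force: 0.0
```

```bash
python3 - <<'E'
from h import *
t,i,p,d=wsnap(2)
print(t["tcp_pos"],t["joints"],proj(i,[.533,-.022,.145]))
E
```

```text
[ 0.53245962 -0.01978581  0.23163684] [-1.67945021e-01  2.12006944e-01  1.59246096e+00  2.72819426e-04
  1.33684361e+00  3.54338102e-01] (np.float64(258.6053617674332), np.float64(199.2673291315293))
```

Request:
arm_command --pt "0 0 0 0 0 1 30" --pt "0 0 0 0 0 1 30" --pt "0 0 0 0 0 1 30" --pt "0 0 0 0 0 1 30" --pt "0 0 0 0 0 1 30" --pt "0 0 0 0 0 1 30" --pt "0 0 0 0 0 1 30" --pt "0 0 0 0 0 1 30" --pt "0 0 0 0 0 1 30" --pt "0 0 0 0 0 1 30"

```text
clock: 4.42
tcp_pos: [0.5326, -0.0201, 0.2316]
ee_rot: [0.996, 0.089, 0.0, -0.0]
ft_force: [-0.2, -1.0, -0.1]
grip_width: 0.35
grasp_force: 0.0
```

Request:
arm_command --pt "0 0 0 0 0 1 30" --pt "0 0 0 0 0 1 30" --pt "0 0 0 0 0 1 30" --pt "0 0 0 0 0 1 30" --pt "0 0 0 0 0 1 30" --pt "0 0 0 0 0 1 30" --pt "0 0 0 0 0 1 30" --pt "0 0 0 0 0 1 30" --pt "0 0 0 0 0 1 30" --pt "0 0 0 0 0 1 30"

```text
clock: 5.25
tcp_pos: [0.5326, -0.0201, 0.2316]
ee_rot: [0.94, -0.341, 0.0, -0.0]
ft_force: [0.1, -0.1, 0.1]
grip_width: 0.35
grasp_force: 0.0
```

```bash
python3 - <<'E'
from h import *
import pickle
t,i,p,d=wsnap(3)
print(t["tcp_pos"],t["joints"],proj(i,[.533,-.022,.145]))
o=[]
for k in (1,2,3):
    t,i,p,d=pickle.load(open(f"pics/w{k}.pkl","rb"))
    u,v=map(int,proj(i,[.533,-.022,.135]));print(k,u,v)
    o.append(cv2.resize(p[v-22:v+22,u-22:u+22],(264,264),interpolation=cv2.INTER_CUBIC))
cv2.imwrite("pics/c3.png",np.hstack(o))
E
```

```text
[ 0.5325696  -0.02007039  0.23156291] [-1.68422234e-01  2.12290534e-01  1.59226916e+00  2.44542679e-04
  1.33685423e+00  2.09769474e+00] (np.float64(258.192698061816), np.float64(195.30748067870243))
1 254 195
2 258 195
3 258 191
```

View pics/c3.png

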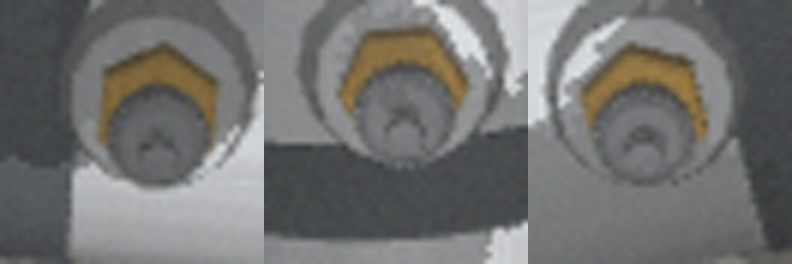

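The crops show the nut discs centred at about (257.9,195.1), (259.0,191.8) and (254.8,191.1) full-picture pixels, with the pin end slightly below each centre.

```bash
python3 - <<'E'
from h import *
import pickle
C={1:(254,195),2:(258,195),3:(258,191)}
for name,pts in [("nut",{1:(158,135),2:(140,115),3:(115,135)}),("pin",{1:(160,146),2:(140,123),3:(115,144)})]:
    A=0;b=0;rays=[]
    for k,(x,y) in pts.items():
        t,i,p,d=pickle.load(open(f"pics/w{k}.pkl","rb"))
        u=C[k][0]-22+(x+.5)/6-.5;v=C[k][1]-22+(y+.5)/6-.5
        o,q=cast(i,u,v,True);M=np.eye(3)-np.outer(q,q);A=A+M;b=b+M@o;rays.append((o,q));
        print(k,"at z=.135",np.round(onz(i,u,v,.135,True),4))
    P=np.linalg.solve(A,b);print(name,P,[round(np.linalg.norm(np.cross(P-o,q)),4) for o,q in rays])
    if name=="nut":
        t,i,p,d=pickle.load(open("pics/w3.pkl","rb"))
        T=R.from_quat(t["ee_rot"]).inv().apply(P-t["tcp_pos"]);print("tool frame offset",T)
# gauge needle/finger tip
E
```

```text
1 at z=.135 [ 0.5333 -0.0194  0.135 ]
2 at z=.135 [ 0.535  -0.0191  0.135 ]
3 at z=.135 [ 0.5354 -0.0203  0.135 ]
nut [ 0.53451878 -0.01979398  0.13120614] [np.float64(0.0002), np.float64(0.0002), np.float64(0.0002)]
tool frame offset [ 0.00131602 -0.00143136  0.10035724]
1 at z=.135 [ 0.5349 -0.0197  0.135 ]
2 at z=.135 [ 0.5345 -0.0201  0.135 ]
3 at z=.135 [ 0.5344 -0.0195  0.135 ]
pin [ 0.53463407 -0.01969309  0.13617937] [np.float64(0.0001), np.float64(0.0001), np.float64(0.0)]
```

Request:
arm_command --pt "1.3 -1.4 0 0 0 0 30" --pt "0 0 11.5 0 0 1 30" --pt "0 0 11.5 0 0 1 30" --pt "0 0 11.5 0 0 1 30" --pt "0 0 11.5 0 0 1 30" --pt "0 0 11.5 0 0 1 30" --pt "0 0 11.5 0 0 0 30" --pt "0 0 11.5 0 0 0 30" --pt "0 0 11.5 0 0 0 30" --pt "0 0 11.5 0 0 0 30"

```text
clock: 6.13
tcp_pos: [0.535, -0.0205, 0.1275]
ee_rot: [0.845, -0.534, 0.0, -0.0]
ft_force: [0.6, 0.3, -0.0]
grip_width: 0.349
grasp_force: 0.0
```

```bash
python3 - <<'E'
from h import *
t,i,p,d=wsnap(4)
print(t["tcp_pos"],t["joints"],t["ft_force"],proj(i,[.5346,-.0197,.14]),R.from_quat(t["ee_rot"]).inv().apply(np.array([.5346,-.0197,.131])-t["tcp_pos"])*1000)
s=cv2.cvtColor(arm.camera("side")[0],cv2.COLOR_RGB2BGR)
c=arm.camera("scene")[0][:,:,::-1]
f=lambda im,u,v:cv2.resize(im[v-32:v+32,u-32:u+32],(380,380),interpolation=cv2.INTER_CUBIC)
cv2.imwrite("pics/c4.png",np.hstack([cv2.resize(p[90:340,130:380],(380,380)),f(s,250,203)]))
E
```

```text
[ 0.53502347 -0.02049256  0.12746422] [-1.68360195e-01  2.97070217e-01  1.75061670e+00  1.51049100e-04
  1.09342534e+00  2.52918675e+00] [ 0.62412053  0.25997274 -0.02944925] (np.float64(256.8100441320656), np.float64(255.8695800536376)) [-0.89702948  0.04031652 -3.53594362]
```

View pics/c4.png

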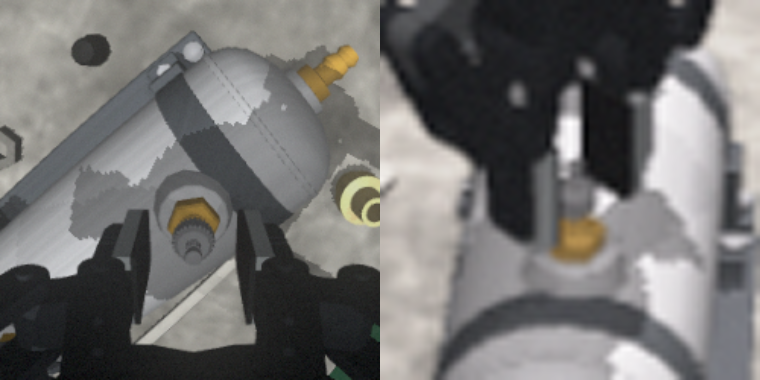

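The fingers straddle the nut: it sits at crop (192,240), midway between pads at 140 and 243, with the tips level with the nut. I close on it.

Request:
arm_command --pt "-0.9 0 0 0 0 0 30" --pt "0 0 0 0 0 0 10" --pt "0 0 0 0 0 0 5" --pt "0 0 0 0 0 0 5" --pt "0 0 0 0 0 0 5" --pt "0 0 0 0 0 0 5" --pt "0 0 0 0 0 0 5" --pt "0 0 0 0 0 0 5" --pt "0 0 0 0 0 0 5" --pt "0 0 0 0 0 0 5" --newtons 40

```text
clock: 7.12
tcp_pos: [0.5348, -0.0203, 0.1281]
ee_rot: [0.844, -0.536, 0.0, -0.0]
ft_force: [-1.2, 0.2, 5.5]
grip_width: 0.125
grasp_force: 39.3
```

```bash
python3 - <<'E'
from h import *
t=arm.sense();print(t["ft_force"],t["wrist_torque"],t["grip_width"]*85.4,t["grasp_force"],t["tcp_pos"])
E
```

```text
[-1.15660759  0.16613438  5.48221986] [-0.01342293  0.25570475  0.03444058] 10.651569868428881 39.32913780212402 [ 0.53484173 -0.02029116  0.12813137]
```

The opening is 10.7 mm, less than the nut's 14 mm, so I look before turning.

```bash
python3 - <<'E'
from h import *
t,i,p,d=wsnap(5)
s=cv2.cvtColor(arm.camera("side")[0],cv2.COLOR_RGB2BGR)
cv2.imwrite("pics/side5.png",s)
f=lambda im,u,v,r:cv2.resize(im[v-r:v+r,u-r:u+r],(395,395),interpolation=cv2.INTER_CUBIC)
cv2.imwrite("pics/c5.png",np.hstack([f(p,256,240,50),f(s,250,203,24)]))
E
```

```text
(no output)
```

View pics/c5.png

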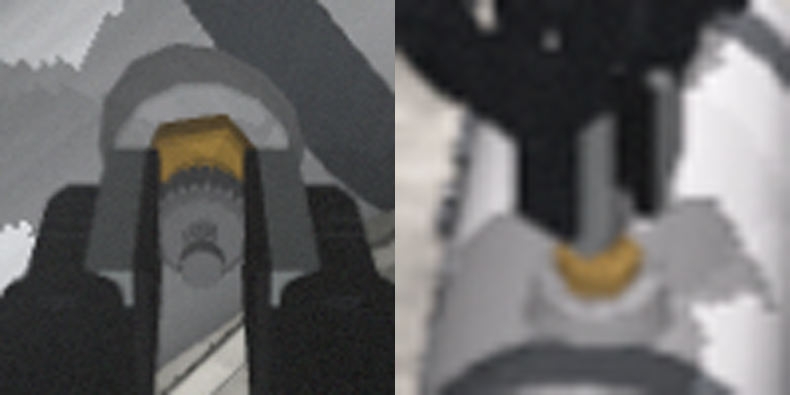

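The pads hold the knurled nut between them. The slight upward force comes from the pads swinging forward as they close. I start turning anticlockwise and rising.

Request:
arm_command --pt "0 0 -0.5 0 0 0 5" --pt "0 0 -0.06 0 0 -1 5" --pt "0 0 -0.06 0 0 -1 5" --pt "0 0 -0.06 0 0 -1 5" --pt "0 0 -0.06 0 0 -1 5" --pt "0 0 -0.06 0 0 -1 5" --pt "0 0 -0.06 0 0 -1 5" --pt "0 0 -0.06 0 0 -1 5" --pt "0 0 -0.06 0 0 -1 5" --pt "0 0 -0.06 0 0 -1 5"

```text
clock: 8.05
tcp_pos: [0.535, -0.0201, 0.1286]
ee_rot: [0.985, -0.17, 0.0, -0.0]
ft_force: [0.1, 1.7, 2.5]
grip_width: 0.124
grasp_force: 39.0
```

```bash
python3 - <<'E'
from h import *
t,i,p,d=wsnap(6);print(t["ft_force"],t["wrist_torque"],t["grip_width"]*85.4,t["grasp_force"],t["tcp_pos"],t["joints"][5])
import pickle
f=lambda im,u,v,r:cv2.resize(im[v-r:v+r,u-r:u+r],(395,395),interpolation=cv2.INTER_CUBIC)
cv2.imwrite("pics/c6.png",np.hstack([f(p,256,240,25),f(cv2.imread("pics/w5.png"),256,240,25)]))
E
```

```text
[0.06978627 1.66783675 2.54897233] [ 0.14824026 -0.02457927 -0.04386776] 10.617034345946967 39.03865993022919 [ 0.53500881 -0.02007782  0.12863754] 1.744469114516464
```

View pics/c6.png

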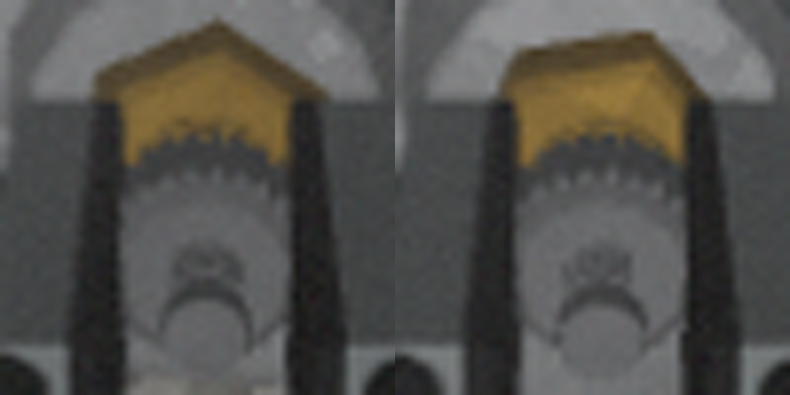

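The knurls keep their place relative to the pads, and the reaction torque of about 0.075 N m matches the nut's stiffness. The nut is turning with the fingers, so I continue.

Request:
arm_command --pt "0 0 -0.06 0 0 -1 5" --pt "0 0 -0.06 0 0 -1 5" --pt "0 0 -0.06 0 0 -1 5" --pt "0 0 -0.06 0 0 -1 5" --pt "0 0 -0.06 0 0 -1 5" --pt "0 0 -0.06 0 0 -1 5" --pt "0 0 -0.06 0 0 -1 5" --pt "0 0 -0.06 0 0 -1 5" --pt "0 0 -0.06 0 0 -1 5" --pt "0 0 -0.06 0 0 -1 5"

```text
clock: 8.93
tcp_pos: [0.535, -0.0198, 0.1292]
ee_rot: [0.965, 0.261, 0.0, -0.0]
ft_force: [-0.3, 1.4, 1.9]
grip_width: 0.129
grasp_force: 39.0
```

Request:
arm_command --pt "0 0 -0.06 0 0 -1 5" --pt "0 0 -0.06 0 0 -1 5" --pt "0 0 -0.06 0 0 -1 5" --pt "0 0 -0.06 0 0 -1 5" --pt "0 0 -0.06 0 0 -1 5" --pt "0 0 -0.06 0 0 -1 5" --pt "0 0 -0.06 0 0 -1 5" --pt "0 0 -0.06 0 0 -1 5" --pt "0 0 -0.06 0 0 -1 5" --pt "0 0 -0.06 0 0 -1 5"

```text
clock: 9.77
tcp_pos: [0.5347, -0.0195, 0.1297]
ee_rot: [0.764, 0.645, 0.0, -0.001]
ft_force: [0.3, 2.0, 2.6]
grip_width: 0.129
grasp_force: 39.0
```

```bash
python3 - <<'E'
from h import *
t,i,p,d=wsnap(7);print(t["ft_force"],t["wrist_torque"],t["grip_width"]*85.4,t["grasp_force"],t["tcp_pos"],t["joints"][5])
E
```

```text
[0.32342924 2.01363808 2.57343927] [ 0.30505459  0.09624968 -0.04087441] 10.984302551263475 39.03712749481201 [ 0.53470818 -0.01954732  0.12973203] 0.000944967791143917
```

Forces are steady, so I continue with 29 more rows.

Request:
arm_command --pt "0 0 -0.06 0 0 -1 5" --pt "0 0 -0.06 0 0 -1 5" --pt "0 0 -0.06 0 0 -1 5" --pt "0 0 -0.06 0 0 -1 5" --pt "0 0 -0.06 0 0 -1 5" --pt "0 0 -0.06 0 0 -1 5" --pt "0 0 -0.06 0 0 -1 5" --pt "0 0 -0.06 0 0 -1 5" --pt "0 0 -0.06 0 0 -1 5" --pt "0 0 -0.06 0 0 -1 5"

```text
clock: 10.65
tcp_pos: [0.5344, -0.0197, 0.1303]
ee_rot: [0.421, 0.907, 0.0, -0.001]
ft_force: [-0.3, 1.8, 3.2]
grip_width: 0.128
grasp_force: 39.0
```

Request:
arm_command --pt "0 0 -0.06 0 0 -1 5" --pt "0 0 -0.06 0 0 -1 5" --pt "0 0 -0.06 0 0 -1 5" --pt "0 0 -0.06 0 0 -1 5" --pt "0 0 -0.06 0 0 -1 5" --pt "0 0 -0.06 0 0 -1 5" --pt "0 0 -0.06 0 0 -1 5" --pt "0 0 -0.06 0 0 -1 5" --pt "0 0 -0.06 0 0 -1 5" --pt "0 0 -0.06 0 0 -1 5"

```text
clock: 11.48
tcp_pos: [0.5343, -0.02, 0.1309]
ee_rot: [-0.002, 1.0, 0.0, -0.0]
ft_force: [-0.2, 1.6, 1.3]
grip_width: 0.127
grasp_force: 39.0
```

Request:
arm_command --pt "0 0 -0.06 0 0 -1 5" --pt "0 0 -0.06 0 0 -1 5" --pt "0 0 -0.06 0 0 -1 5" --pt "0 0 -0.06 0 0 -1 5" --pt "0 0 -0.06 0 0 -1 5" --pt "0 0 -0.06 0 0 -1 5" --pt "0 0 -0.06 0 0 -1 5" --pt "0 0 -0.06 0 0 -1 5" --pt "0 0 -0.06 0 0 -1 5" --pt "0 0 0 0 0 0 5"

```text
clock: 12.32
tcp_pos: [0.5344, -0.0203, 0.1315]
ee_rot: [-0.384, 0.924, 0.0, -0.0]
ft_force: [-0.6, 0.0, 0.9]
grip_width: 0.128
grasp_force: 39.0
```

```bash
python3 - <<'E'
from h import *
t,i,p,d=wsnap(8);print(t["ft_force"],t["wrist_torque"],t["grip_width"]*85.4,t["grasp_force"],t["tcp_pos"],t["joints"][5])
E
```

```text
[-0.60716396  0.0417817   0.90833053] [0.07300945 0.11161163 0.03240913] 10.9377944134399 39.01045024394989 [ 0.53439015 -0.02025085  0.13145099] -2.5261044272105093
```

Request:
arm_command --pt "0 0 0 0 0 0 28" --pt "0 0 0 0 0 0 28" --pt "0 0 0 0 0 0 28" --pt "0 0 0 0 0 0 28" --pt "0 0 0 0 0 1 28" --pt "0 0 0 0 0 1 28" --pt "0 0 0 0 0 1 28" --pt "0 0 0 0 0 1 28" --pt "0 0 0 0 0 1 28" --pt "0 0 0 0 0 1 28"

```text
clock: 13.2
tcp_pos: [0.5347, -0.0203, 0.1317]
ee_rot: [-0.13, 0.992, 0.0, 0.0]
ft_force: [-0.1, -0.3, -0.0]
grip_width: 0.326
grasp_force: 0.0
```

Request:
arm_command --pt "0 0 0 0 0 1 28" --pt "0 0 0 0 0 1 28" --pt "0 0 0 0 0 1 28" --pt "0 0 0 0 0 1 28" --pt "0 0 0 0 0 0 28" --pt "0 0 0 0 0 0 5" --pt "0 0 0 0 0 0 5" --pt "0 0 0 0 0 0 5" --pt "0 0 0 0 0 0 5" --pt "0 0 0 0 0 0 5"

```text
clock: 14.03
tcp_pos: [0.5347, -0.02, 0.1318]
ee_rot: [0.042, 0.999, 0.0, 0.0]
ft_force: [0.4, 2.5, 0.8]
grip_width: 0.128
grasp_force: 39.0
```

Request:
arm_command --pt "0 0 0 0 0 0 5" --pt "0 0 0 0 0 0 5" --pt "0 0 -0.06 0 0 -1 5" --pt "0 0 -0.06 0 0 -1 5" --pt "0 0 -0.06 0 0 -1 5" --pt "0 0 -0.06 0 0 -1 5" --pt "0 0 -0.06 0 0 -1 5" --pt "0 0 -0.06 0 0 -1 5" --pt "0 0 -0.06 0 0 -1 5" --pt "0 0 -0.06 0 0 -1 5"

```text
clock: 14.87
tcp_pos: [0.5347, -0.02, 0.1323]
ee_rot: [-0.304, 0.953, 0.0, 0.0]
ft_force: [0.1, 2.7, 1.6]
grip_width: 0.13
grasp_force: 39.0
```

```bash
python3 - <<'E'
from h import *
t,i,p,d=wsnap(9);print(t["ft_force"],t["wrist_torque"],t["grip_width"]*85.4,t["grasp_force"],t["tcp_pos"],t["joints"][5])
E
```

```text
[0.0700561  2.7314051  1.62536526] [ 0.3954866  -0.03690402 -0.01178886] 11.103815664703456 38.98938059806824 [ 0.53469072 -0.01995556  0.13228869] -2.357225238793272
```

Request:
arm_command --pt "0 0 -0.06 0 0 -1 5" --pt "0 0 -0.06 0 0 -1 5" --pt "0 0 -0.06 0 0 -1 5" --pt "0 0 0 0 0 0 5" --pt "0 0 0 0 0 0 28" --pt "0 0 0 0 0 0 28" --pt "0 0 0 0 0 0 28" --pt "0 0 0 0 0 0 28" --pt "0 0 -10 0 0 0 28" --pt "0 0 -10 0 0 0 28"

```text
clock: 15.75
tcp_pos: [0.5343, -0.0203, 0.1528]
ee_rot: [-0.424, 0.906, 0.0, -0.001]
ft_force: [-0.4, 0.1, 0.1]
grip_width: 0.328
grasp_force: 0.0
```

```bash
python3 - <<'E'
from h import *
t,i,p,d=wsnap(10);print(t["ft_force"],t["grip_width"]*85.4,t["tcp_pos"],t["joints"][5])
s=cv2.cvtColor(arm.camera("side")[0],cv2.COLOR_RGB2BGR);c=cv2.cvtColor(arm.camera("scene")[0],cv2.COLOR_RGB2BGR)
f=lambda im,u,v,r:cv2.resize(im[v-r:v+r,u-r:u+r],(260,260),interpolation=cv2.INTER_CUBIC)
cv2.imwrite("pics/c10.png",np.hstack([f(p,256,230,40),f(s,250,203,20),f(c,260,175,32)]))
E
```

```text
[-0.35063573  0.10875945  0.10853366] 28.02824275584772 [ 0.53429264 -0.020337    0.15276392] -2.6142937913881994
```

View pics/c10.png

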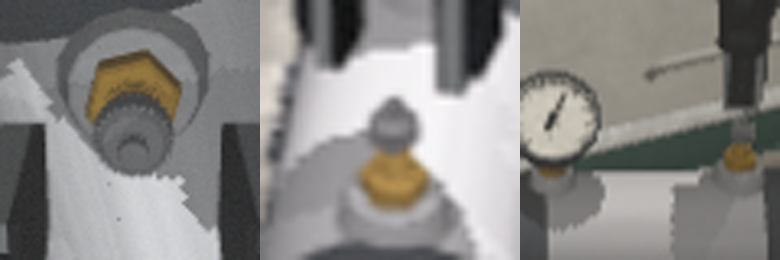

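The nut now stands higher and the pin stub protrudes less above it. The gauge still reads pressure. I shut the fingers above the pin, then feel downward in small steps.

Request:
arm_command --pt "0 0 -3 0 0 0 0" --pt "0 0 0 0 0 0 0" --pt "0 0 0 0 0 0 0" --pt "0 0 0 0 0 0 0" --pt "0 0 0 0 0 0 0" --pt "0 0 0 0 0 0 0" --pt "0 0 0 0 0 0 0" --pt "0 0 0 0 0 0 0" --pt "0 0 0 0 0 0 0" --pt "0 0 0 0 0 0 0" --newtons 40

```text
clock: 16.73
tcp_pos: [0.5346, -0.0203, 0.1554]
ee_rot: [-0.424, 0.906, 0.0, -0.0]
ft_force: [0.2, -0.4, 0.3]
grip_width: -0.001
grasp_force: 0.0
```

```bash
python3 - <<'E'
from h import *
t=arm.sense();print(t["ft_force"],t["tcp_pos"],t["grip_width"]);print(R.from_quat(t["ee_rot"]).inv().apply(np.array([.5346,-.0198,.145])-t["tcp_pos"])*1000)
E
```

```text
[ 0.1948194 -0.4275105  0.271653 ] [ 0.53462889 -0.02029585  0.15537388] -0.0011076203563009832
[-0.36259679  0.3382248  10.37391883]
```

Request:
arm_command --pt "-0.3 0.3 0.5 0 0 0 0" --pt "0 0 0.5 0 0 0 0" --pt "0 0 0.5 0 0 0 0" --pt "0 0 0.5 0 0 0 0" --pt "0 0 0.5 0 0 0 0" --pt "0 0 0.5 0 0 0 0" --pt "0 0 0.5 0 0 0 0" --pt "0 0 0.5 0 0 0 0" --pt "0 0 0.5 0 0 0 0" --pt "0 0 0.5 0 0 0 0"

```text
clock: 17.57
tcp_pos: [0.5346, -0.0198, 0.1504]
ee_rot: [-0.424, 0.906, 0.0, 0.0]
ft_force: [0.0, 0.3, -1.1]
grip_width: 0.003
grasp_force: 0.0
```

Request:
arm_command --pt "0 0 0.2 0 0 0 0" --pt "0 0 0.2 0 0 0 0" --pt "0 0 0.2 0 0 0 0" --pt "0 0 0.2 0 0 0 0" --pt "0 0 0.2 0 0 0 0" --pt "0 0 0.2 0 0 0 0" --pt "0 0 0.2 0 0 0 0" --pt "0 0 0.2 0 0 0 0" --pt "0 0 0.2 0 0 0 0" --pt "0 0 0.2 0 0 0 0"

```text
clock: 18.4
tcp_pos: [0.5346, -0.0198, 0.1484]
ee_rot: [-0.424, 0.906, 0.0, 0.0]
ft_force: [0.9, -0.5, 0.3]
grip_width: 0.001
grasp_force: 0.0
```

Request:
arm_command --pt "0 0 0.2 0 0 0 0" --pt "0 0 0.2 0 0 0 0" --pt "0 0 0.2 0 0 0 0" --pt "0 0 0.2 0 0 0 0" --pt "0 0 0.2 0 0 0 0" --pt "0 0 0.2 0 0 0 0" --pt "0 0 0.2 0 0 0 0" --pt "0 0 0.2 0 0 0 0" --pt "0 0 0.2 0 0 0 0" --pt "0 0 0.2 0 0 0 0"

```text
clock: 19.23
tcp_pos: [0.5346, -0.0198, 0.1464]
ee_rot: [-0.424, 0.906, 0.0, 0.0]
ft_force: [0.4, -0.8, 0.4]
grip_width: 0.001
grasp_force: 0.0
```

Request:
arm_command --pt "0 0 0.2 0 0 0 0" --pt "0 0 0.2 0 0 0 0" --pt "0 0 0.2 0 0 0 0" --pt "0 0 0.2 0 0 0 0" --pt "0 0 0.2 0 0 0 0" --pt "0 0 0.2 0 0 0 0" --pt "0 0 0.2 0 0 0 0" --pt "0 0 0.2 0 0 0 0" --pt "0 0 0.2 0 0 0 0" --pt "0 0 0.2 0 0 0 0"

```text
clock: 20.07
tcp_pos: [0.5346, -0.0198, 0.1444]
ee_rot: [-0.424, 0.906, 0.0, 0.0]
ft_force: [-0.1, 0.3, 0.9]
grip_width: -0.001
grasp_force: 0.0
```

Request:
arm_command --pt "0 0 0.2 0 0 0 0" --pt "0 0 0.2 0 0 0 0" --pt "0 0 0.2 0 0 0 0" --pt "0 0 0.2 0 0 0 0" --pt "0 0 0.2 0 0 0 0" --pt "0 0 0.2 0 0 0 0" --pt "0 0 0.2 0 0 0 0" --pt "0 0 0.2 0 0 0 0" --pt "0 0 0 0 0 0 0" --pt "0 0 0 0 0 0 0"

```text
clock: 20.9
tcp_pos: [0.5347, -0.0199, 0.143]
ee_rot: [-0.424, 0.906, -0.0, 0.0]
ft_force: [-0.4, 0.6, 4.1]
grip_width: -0.001
grasp_force: 1.8
```

Contact was felt at z≈0.1435 m with 4 N. I press on gently.

Request:
arm_command --pt "0 0 0.2 0 0 0 0" --pt "0 0 0.2 0 0 0 0" --pt "0 0 0.2 0 0 0 0" --pt "0 0 0.2 0 0 0 0" --pt "0 0 0.2 0 0 0 0" --pt "0 0 0.2 0 0 0 0" --pt "0 0 0.2 0 0 0 0" --pt "0 0 0.2 0 0 0 0" --pt "0 0 0 0 0 0 0" --pt "0 0 0 0 0 0 0"

```text
clock: 21.73
tcp_pos: [0.5347, -0.0198, 0.1416]
ee_rot: [-0.424, 0.906, -0.0, 0.0]
ft_force: [-1.3, 0.2, 4.9]
grip_width: -0.001
grasp_force: 3.0
```

Request:
arm_command --pt "0 0 0.2 0 0 0 0" --pt "0 0 0.2 0 0 0 0" --pt "0 0 0.2 0 0 0 0" --pt "0 0 0.2 0 0 0 0" --pt "0 0 0.1 0 0 0 0" --pt "0 0 0 0 0 0 0" --pt "0 0 0 0 0 0 0" --pt "0 0 0 0 0 0 0" --pt "0 0 0 0 0 0 0" --pt "0 0 0 0 0 0 0"

```text
clock: 22.57
tcp_pos: [0.5347, -0.0199, 0.1409]
ee_rot: [-0.424, 0.906, -0.0, 0.0]
ft_force: [-2.6, -0.1, 6.6]
grip_width: 0.005
grasp_force: 3.6
```

```bash
cat > g.py <<'E'
from h import *
import sys
c=cv2.cvtColor(arm.camera("scene")[0],cv2.COLOR_RGB2BGR);F=[arm.sense()["ft_force"][2] for _ in range(1)]
s=c[155:190,216:256];cv2.imwrite(f"pics/g{sys.argv[1]}.png",cv2.resize(s,None,fx=8,fy=8,interpolation=cv2.INTER_CUBIC))
# dark-pixel centroid within dial disc relative to dial centre
g=cv2.cvtColor(c,cv2.COLOR_BGR2GRAY).astype(int)
cy,cx=150+68/3,190+139/3
yy,xx=np.mgrid[:384,:512];r=np.hypot(yy-cy,xx-cx)
for a in range(0,360,15):
    x=cx+5*np.sin(np.radians(a));y=cy-5*np.cos(np.radians(a))
    print(a,int(cv2.getRectSubPix(g.astype(np.float32),(1,1),(x,y))[0,0]),end="  ")
print(F,arm.sense()["tcp_pos"],arm.sense()["clock"])
E
python3 g.py 1
```

```text
0 193  15 196  30 197  45 193  60 192  75 194  90 195  105 193  120 192  135 190  150 191  165 192  180 192  195 193  210 191  225 191  240 195  255 196  270 194  285 185  300 135  315 162  330 195  345 199  [np.float64(6.764852194815186)] [ 0.53472367 -0.0198629   0.14090438] 22.6167
```

The needle has swung from about 28° to 303° (zero at about 225°), so it is falling. I go a little deeper.

Request:
arm_command --pt "0 0 0.2 0 0 0 0" --pt "0 0 0.2 0 0 0 0" --pt "0 0 0.1 0 0 0 0" --pt "0 0 0 0 0 0 0" --pt "0 0 0 0 0 0 0" --pt "0 0 0 0 0 0 0" --pt "0 0 0 0 0 0 0" --pt "0 0 0 0 0 0 0" --pt "0 0 0 0 0 0 0" --pt "0 0 0 0 0 0 0"

```text
clock: 23.45
tcp_pos: [0.5347, -0.0199, 0.1405]
ee_rot: [-0.424, 0.906, -0.0, 0.0]
ft_force: [-2.5, -0.6, 8.3]
grip_width: 0.002
grasp_force: 4.0
```

```bash
python3 g.py 2
```

```text
0 194  15 196  30 185  45 188  60 192  75 194  90 195  105 193  120 192  135 190  150 191  165 191  180 191  195 193  210 191  225 191  240 194  255 164  270 143  285 184  300 195  315 196  330 196  345 199  [np.float64(7.560798191372429)] [ 0.53473664 -0.01985564  0.1405525 ] 23.5
```

Request:
arm_command --pt "0 0 0.2 0 0 0 0" --pt "0 0 0.1 0 0 0 0" --pt "0 0 0 0 0 0 0" --pt "0 0 0 0 0 0 0" --pt "0 0 0 0 0 0 0" --pt "0 0 0 0 0 0 0" --pt "0 0 0 0 0 0 0" --pt "0 0 0 0 0 0 0" --pt "0 0 0 0 0 0 0" --pt "0 0 0 0 0 0 0"

```text
clock: 24.33
tcp_pos: [0.5347, -0.0199, 0.1405]
ee_rot: [-0.424, 0.906, -0.0, 0.0]
ft_force: [-2.4, -0.4, 8.7]
grip_width: 0.002
grasp_force: 4.7
```

Request:
arm_command --pt "0 0 0 0 0 0 0" --pt "0 0 0 0 0 0 0" --pt "0 0 0 0 0 0 0" --pt "0 0 0 0 0 0 0" --pt "0 0 0 0 0 0 0" --pt "0 0 0 0 0 0 0" --pt "0 0 0 0 0 0 0" --pt "0 0 0 0 0 0 0" --pt "0 0 0 0 0 0 0" --pt "0 0 0 0 0 0 0"

```text
clock: 25.17
tcp_pos: [0.5347, -0.0199, 0.1405]
ee_rot: [-0.424, 0.906, -0.0, 0.0]
ft_force: [-2.3, -0.1, 9.1]
grip_width: 0.005
grasp_force: 4.7
```

```bash
python3 g.py 3
```

```text
0 193  15 184  30 184  45 191  60 193  75 194  90 195  105 193  120 192  135 190  150 191  165 191  180 192  195 193  210 188  225 165  240 110  255 172  270 194  285 192  300 195  315 196  330 197  345 199  [np.float64(9.280895818235702)] [ 0.53477644 -0.01987012  0.14049762] 25.2167
```

Request:
arm_command --pt "0 0 0 0 0 0 0" --pt "0 0 0 0 0 0 0" --pt "0 0 0 0 0 0 0" --pt "0 0 0 0 0 0 0" --pt "0 0 0 0 0 0 0" --pt "0 0 0 0 0 0 0" --pt "0 0 0 0 0 0 0" --pt "0 0 0 0 0 0 0" --pt "0 0 0 0 0 0 0" --pt "0 0 0 0 0 0 0"

```text
clock: 26.05
tcp_pos: [0.5347, -0.0199, 0.1405]
ee_rot: [-0.424, 0.906, -0.0, 0.0]
ft_force: [-3.3, 1.3, 9.3]
grip_width: -0.002
grasp_force: 4.7
```

```bash
python3 g.py 4
```

```text
0 193  15 184  30 185  45 190  60 193  75 194  90 194  105 192  120 192  135 189  150 191  165 191  180 192  195 192  210 188  225 165  240 110  255 172  270 194  285 192  300 194  315 196  330 196  345 199  [np.float64(9.939926958136452)] [ 0.53473203 -0.01986051  0.1404675 ] 26.1
```

Request:
arm_command --pt "0 0 0 0 0 0 0" --pt "0 0 0 0 0 0 0" --pt "0 0 0 0 0 0 0" --pt "0 0 0 0 0 0 0" --pt "0 0 0 0 0 0 0" --pt "0 0 0 0 0 0 0" --pt "0 0 0 0 0 0 0" --pt "0 0 0 0 0 0 0" --pt "0 0 0 0 0 0 0" --pt "0 0 0 0 0 0 0"

```text
clock: 26.93
tcp_pos: [0.5348, -0.0199, 0.1405]
ee_rot: [-0.424, 0.906, -0.0, 0.0]
ft_force: [-2.8, 0.3, 10.5]
grip_width: 0.003
grasp_force: 4.7
```

```bash
python3 g.py 5; python3 -c "
import cv2,numpy as np
cv2.imwrite('pics/gg.png',np.hstack([cv2.imread('pics/g3.png'),cv2.imread('pics/g5.png')]))"
```

```text
0 193  15 184  30 184  45 191  60 192  75 194  90 194  105 193  120 192  135 189  150 192  165 192  180 192  195 193  210 188  225 165  240 110  255 172  270 194  285 192  300 194  315 195  330 196  345 199  [np.float64(9.071559833392003)] [ 0.53474269 -0.01988821  0.14048014] 26.9833
```

View pics/gg.png

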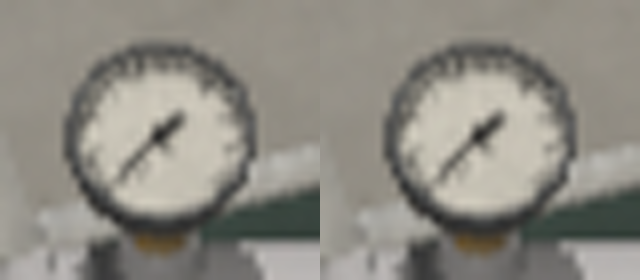

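The needle stands at lower left (about 222°) and is no longer moving. I add a 0.2 mm nudge to confirm it's at zero, then release.

Request:
arm_command --pt "0 0 0.1 0 0 0 0" --pt "0 0 0.1 0 0 0 0" --pt "0 0 0 0 0 0 0" --pt "0 0 0 0 0 0 0" --pt "0 0 0 0 0 0 0" --pt "0 0 0 0 0 0 0" --pt "0 0 0 0 0 0 0" --pt "0 0 0 0 0 0 0" --pt "0 0 0 0 0 0 0" --pt "0 0 0 0 0 0 0"

```text
clock: 27.82
tcp_pos: [0.5348, -0.0199, 0.1404]
ee_rot: [-0.424, 0.906, -0.0, 0.0]
ft_force: [-2.0, 0.6, 10.6]
grip_width: 0.002
grasp_force: 5.1
```

```bash
python3 g.py 6
```

```text
0 193  15 184  30 184  45 191  60 193  75 194  90 195  105 193  120 192  135 190  150 191  165 191  180 192  195 192  210 188  225 165  240 110  255 172  270 194  285 192  300 195  315 195  330 197  345 200  [np.float64(10.609565511722444)] [ 0.53476582 -0.01985884  0.14045303] 27.8667
```

Nothing changed: the pin is at its inner stop and the needle reads zero. I withdraw straight up.

Request:
arm_command --pt "0 0 -1 0 0 0 0" --pt "0 0 -2 0 0 0 0" --pt "0 0 -4 0 0 0 0" --pt "0 0 -8 0 0 0 0" --pt "0 0 -10 0 0 0 0" --pt "0 0 -10 0 0 0 0" --pt "0 0 -10 0 0 0 0" --pt "0 0 -10 0 0 0 0" --pt "0 0 0 0 0 0 0" --pt "0 0 0 0 0 0 0"

```text
clock: 28.7
tcp_pos: [0.5351, -0.0199, 0.1953]
ee_rot: [-0.424, 0.906, -0.001, 0.001]
ft_force: [0.2, 0.3, -0.1]
grip_width: 0.001
grasp_force: 0.0
```

```bash
python3 g.py 7; python3 -c "
from workcell import arm
print(arm.sense()['ft_force']);print(arm.finish_job())"
```

```text
0 195  15 186  30 186  45 193  60 195  75 196  90 197  105 195  120 194  135 191  150 193  165 194  180 194  195 195  210 190  225 167  240 112  255 174  270 196  285 194  300 197  315 198  330 199  345 201  [np.float64(0.3052752060074143)] [ 0.534573   -0.01984987  0.19454087] 28.75
[ 0.35114728 -0.7864878   0.30527521]
the job is handed in; nothing more can be done
None
```

The job was handed in at about 29 s and no verdict came back: I turned the lock nut about 345° anticlockwise, held the pin in at about 10 N until the gauge needle stopped at the lower left (zero), and withdrew the arm clear of everything.

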